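# Wedge the spring clip off a spool spindle

## Task

The spool is due for a change, so the spring clip at the near end of the stand's spindle has to come off: with the clip wedge, not with the fingers, slide the blade along the top of the spindle under the bow of the clip until the clip spreads and lets go, without forcing anything (pushing or pressing the wedge with more than 25 N bends the clip or the blade). Put the freed clip in the steel dish, not on the bench, and set the wedge down on the bench; do not disturb the other things lying about.

Things in the scene. Friction and masses are not known exactly. Their poses are not given: they have to be found in the camera images.
- stand: spool stand, fixed to the bench: wooden base 205 x 112 x 16 mm, two steel saddle plates and a level steel spindle, 24 mm diameter, carrying a spool of brass wire. Origin on the bench under the clip; +x along the spindle from its free near end towards the spool, y to the left, z up. Spindle axis z = 60 mm, from x = -22 to 158 mm; spool 66 mm across, from x = 78 mm on
- spindle_end (a point): crest (topmost line) of the spindle at its free end face: stand x = -22, y = 0, z = 72 mm; axes as the stand's
- saddle (a point): first saddle, right behind the clip: a steel plate 12 mm thick along x, open at the top, with cheeks 4 mm higher than the spindle crest either side of a 25 mm slot. The clip is pushed against its near face; the blade passes over the spindle through the slot. This point: on the near face, level with the crest (stand x = 5.5, y = 0, z = 72 mm)
- seat (a point): point on the stand where clip_mid lies while the clip is home: stand x = 0, y = 0, z = 75.2 mm; axes as the stand's
- clip_mid (a point): loose omega-shaped spring clip, steel strip 10 mm wide along the spindle, mouth down, 28 g. This point: middle of the underside of its flat bow (2.4 mm thick, 17 mm wide), 3.2 mm above the spindle crest when home: the gap for the blade, 16 mm wide between the shoulders. x along the spindle away from the free end, z up when home
- clip_lips (a point): point between the two sprung legs of the clip at their gripping lips, 21 mm below clip_mid (flared ends 4 mm lower, 35 mm overall). The legs hold the bow down with up to about 15 N; lifted 6 to 11 mm they pass the spindle's middle, snap together above it (13 mm apart) and the clip then rides loose astride the blade. Friction about 0.3
- wedge_grip (a point): clip wedge, loose, 0.13 kg, standing on its flat sole. This point: centre of its black upright handle (30 mm along x, 16 mm across y, where it is grasped, 46 mm high), 32 mm above the sole. Below it a steel foot 32 x 22 x 9 mm. +x towards the blade's nose, z up
- wedge_nose (a point): lower edge of the wedge's nose, 87 mm ahead (+x) of wedge_grip, 32 mm below it. The steel blade is 10 mm wide, underside flat and level with the sole; it is 1.6 mm thick at the nose, rises evenly over 57 mm to 13 mm, then runs level for 14 mm to the handle's foot
- dish_in (a point): middle of the inner floor of a round steel parts dish with a magnetic foot that stays put: 132 mm across the rim, 104 mm across the foot, rim 27 mm and floor 6 mm above the bench
- oil_can: white oil can with red spout, 53 x 54 x 173 mm, origin under its centre; bystander
- glue_tin: glue tin, 67 mm diameter, 59 mm high, origin under its centre; bystander
- pliers: long-nose pliers lying flat, 49 x 172 x 11 mm, origin under the centre; bystander

How it is judged (in metres and radians):
On the way, in this order (a step that is already met when the one before it is completed fails the run):
1. the blade's nose is slid under the bow of the clip while the clip still grips the spindle (x of wedge_nose in the frame of clip_mid above 0.002 m and z of wedge_nose in the frame of clip_mid between -0.008 and 0 m and distance between clip_mid and seat below 0.006 m), for 0.05 s.
2. the clip, spread by the wedge, has let go and sits loose above the blade (distance between clip_mid and seat above 0.012 m and x of wedge_nose in the frame of clip_mid above 0.03 m), for 0.05 s.
3. the clip is clear of the spindle (distance between clip_mid and seat above 0.05 m), for 0.05 s.
At the end, for the whole second after the job is handed in: the clip lies at rest in the dish (its bow within 58 mm of the dish's centre and below 50 mm), and the wedge lies or stands at rest on the bench, its grip below 45 mm and clear of the dish (grip more than 70 mm, nose more than 60 mm from the dish's centre) (horizontal distance between clip_mid and dish_in below 0.058 m and height (world z) of clip_mid below 0.05 m and linear speed of each of clip, wedge below 0.02 m/s and height (world z) of wedge_grip below 0.045 m and horizontal distance between wedge_grip and dish_in above 0.07 m and horizontal distance between wedge_nose and dish_in above 0.06 m); the robot touches nothing.
It fails at once if the wedge pushes on the clip with more than 25 N (contact force between wedge and clip above 25 N).
It fails at once if the wedge presses on the stand or its spindle with more than 25 N (contact force between wedge and stand above 25 N).
It fails at once if the fingers take hold of the clip while it still grips the spindle (contact force between the fingers and clip above 2 N and distance between clip_mid and seat below 0.01 m).
It fails at once if the clip is dropped on the bench (height (world z) of clip_mid below 0.035 m and horizontal distance between clip_mid and dish_in above 0.075 m).
It fails at once if a bystander is pushed more than 30 mm away (distance of any of oil_can, glue_tin, pliers from where it was at the start of the episode above 0.03 m).
It also fails if it takes over 72 s, if anything falls off the work surface, if the arm or the gripper's body presses on something with over 40 N, if the wrist force passes 120 N, or if a joint passes its speed limit or range.

## Robot

A 6-joint arm with a two-finger parallel gripper is mounted at the origin on a cart in front of the work surface, level with it; the furniture and walls round the work are solid. World frame = base frame: x ahead of the robot, y to its left, z up, the work surface at z = 0. Lengths are in mm, angles in rad, forces in N, time in s.
With the tool pointing down it reaches from about 325 to 775 mm from the base axis. Payload 5.5 kg.
Tool frame: the origin (TCP) lies midway between the tips of the shut fingers; the grasp point (between the pads) lies 19 mm behind it; z points along the fingers, y is the line along which they close (so a half turn about z gives the same grasp; the last joint's range is limited). The gripper opens to 85 mm and grips with 20 to 120 N. Pads are 22 mm wide; open, the fingers measure 114 mm over their backs; the gripper's body (76 mm by 85 mm) begins 54 mm behind the grasp point. The pads swing forward as they close: fully open they stand 13 mm farther back than shut.
Start: joints at [1.216, 0.091, 1.231, -0, 1.82, -0.057], TCP at [176.055, 573.604, 231.275] pointing down, gripper open.
Joint ranges: [-2.87, 2.87], [-0.86, 2.18], [0.17, 2.46], [-1.51, 4.65], [0.06, 2.69], [-2.65, 2.65]. Speed limits (rad/s): [2.57, 2.57, 3.01, 3.14, 3.14, 3.14].

## Interface

Orientations are given as a unit quaternion [w, x, y, z].
In Python, from station import robot, imaging gives the robot as it stands.
- The arm moves only by the shell command python3 -m pendant 'ROWS' [OPENING]. ROWS is JSON, a list of rows, each an object of numbers: "dx", "dy", "dz": the shift along the tool's x, y, z in m; "yaw": the turn about the tool's z in degrees. In form: [{"dx": .., "dy": .., "dz": .., "yaw": ..}, ...]. A call has 1 to 8 rows; each row is the pose to reach, as a shift and turn from the pose commanded when the call began, along the tool's axes at that moment; what a row does not reach only later rows make up. A row lasts 1/8 s, in which the tool goes at most 62.5 mm and 10.7 degrees, less where a joint would pass 70% of its speed; a pose out of reach is approached as far as the arm can. A call with a gripper value outside its range is refused whole. OPENING is the finger opening in m, from 0 to 0.0854, set as the call begins (- or left out, the last holds). The fingers move at their own pace and stop on an object; the grip force is fixed at half the most. Time passes only in rows, so rows that repeat a pose let the fingers close. It gives the time, the measured TCP pose, the force, the opening and the grip force at its end, in the units of the state.
- robot.read_state(): the state, without advancing time (a new reading comes with each control period).
- imaging.camera(name): name is "scene" or "top" or "wrist"; returns a dict with "frame" (480x640x3 uint8, red, green, blue), "depth" (480x640 float32, mm along the optical axis (not along the pixel's ray), 0 where there is no reading), "K" (3x3 intrinsics, pixels), "rvec" (rotation vector, rad) and "tvec" (3), from world to camera coordinates, as OpenCV has them. Camera axes: x right, y down, z forward; pixel columns grow to the right and rows downward; lengths in mm; the calibration is good to about 2 mm. The wrist camera is an equidistant fisheye: a pixel r from the principal point sees the ray r / f radians off the axis. A picture is of the moment at which its call begins.
- robot.sign_off(): hands the job in; it is judged then, once.
The state is a dict: "clock": time; "qpos": joint angles; "qvel": joint speeds; "joint_efforts": joint torques, N m; "tcp_pos": TCP position; "orientation": TCP orientation; "force": force on the tool from outside, world axes, zero at the start; "wrist_torque": the same for the moment, N m; "width": finger opening in mm; "grasp_force": force on a finger pad.
Only numpy, scipy, OpenCV 4.12 (cv2) and the standard library are available. Lean on these libraries where they do the work, as an engineer would, in place of code of your own. Each camera call takes 0.05 s, during which the arm holds its last target. There are 200 camera calls.

## Working session

There is one attempt and no reset: what is moved stays moved. The work goes in short steps, Python scripts to look and compute and a shell command to move; the robot and the scene stay as the last step left them, time stands still between calls to the robot, and variables do not carry over. Pictures are saved under pics/ and viewed, at most 10 in all, crops included, and the job is handed in when it is done.

```bash
ls; mkdir -p pics
cat > h.py <<'E'
import numpy as np,cv2,pickle
from station import robot,imaging
def snap(n,tag):
    c=imaging.camera(n); pickle.dump(c,open(f'pics/{tag}.pkl','wb')); cv2.imwrite(f'pics/{tag}.png',c['frame'][:,:,::-1]); return c
def load(tag): return pickle.load(open(f'pics/{tag}.pkl','rb'))
def pt(c,u,v,d=None):
    K=c['K'];R=cv2.Rodrigues(np.array(c['rvec'],float))[0];t=np.array(c['tvec'],float).ravel()
    if d is None: d=c['depth'][int(round(v)),int(round(u))]
    p=np.array([(u-K[0,2])/K[0,0],(v-K[1,2])/K[1,1],1])*d
    return R.T@(p-t)
def ray(c,u,v,z):
    a=pt(c,u,v,100.);b=pt(c,u,v,1000.);return a+(b-a)*(z-a[2])/(b[2]-a[2])
def cloud(c):
    K=c['K'];R=cv2.Rodrigues(np.array(c['rvec'],float))[0];t=np.array(c['tvec'],float).ravel()
    v,u=np.mgrid[:480,:640];d=c['depth']
    p=np.stack([(u-K[0,2])/K[0,0]*d,(v-K[1,2])/K[1,1]*d,d],-1)
    return (p-t)@R
E
python3 - <<'E'
from h import *
a=snap('scene','s0');b=snap('top','t0')
for c in(a,b):print(c['K'],c['rvec'],c['tvec'])
print(robot.read_state())
E
```

```text
pics
[[523.21192485   0.         311.87673416]
 [  0.         523.21192485 239.09705226]
 [  0.           0.           1.        ]] [ 1.95847421 -0.71536878  0.40492999] [-508.20438561  225.4978959   994.32337335]
[[439.7647207    0.         322.88454373]
 [  0.         439.7647207  232.56953256]
 [  0.           0.           1.        ]] [ 2.15369603 -2.14390222  0.12971141] [ -64.70953213  579.23006588 1229.29936928]
{'clock': 0.1, 'qpos': array([ 1.21627725e+00,  9.18107254e-02,  1.23179254e+00, -1.31388176e-05,
        1.81980557e+00, -5.66948826e-02]), 'qvel': array([ 0.00207536, -0.00252861, -0.00318181, -0.00047826, -0.00043147,
       -0.00060505]), 'joint_efforts': array([ 1.40169683e-03, -4.60217607e+01, -4.19219863e+01, -1.98008179e-04,
        1.06169359e-02, -8.99132630e-06]), 'tcp_pos': array([175.97678998, 573.34052277, 230.23239805]), 'orientation': array([-1.79162550e-04,  1.48363892e-01,  9.88932420e-01, -8.90262095e-04]), 'force': array([-0.39781316, -0.31528837, -0.24350942]), 'wrist_torque': array([-0.04683764, -0.02069299, -0.03868536]), 'grasp_force': 0.0, 'width': 85.41976243817531}
```

View pics/s0.png

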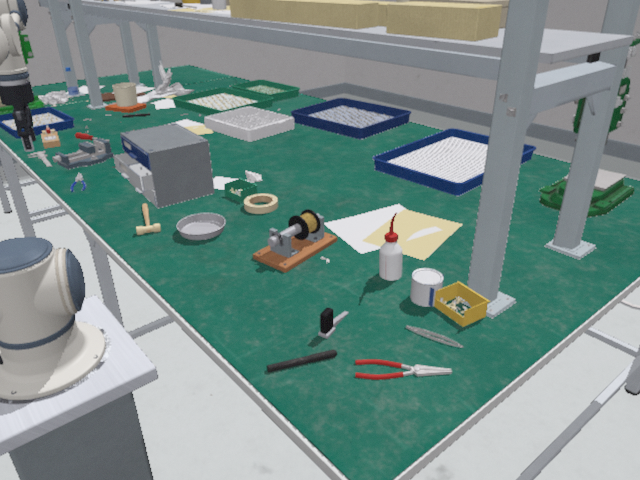

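View pics/t0.png

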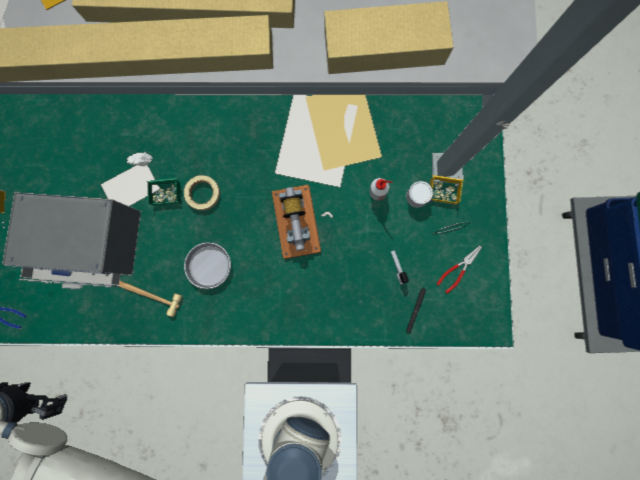

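The scene view shows the stand at about (297,245), the wedge at (330,320), the dish at (201,228), the oil can at (391,258), the glue tin at (427,288) and the pliers at (400,370). In the top view the stand is at (297,225), the wedge at (400,270) and the dish at (208,266). I'll enlarge these.

Run:
```python
from h import *
a=load('s0');b=load('t0')
def crop(c,x,y,w,h,k):return cv2.resize(c['frame'][y:y+h,x:x+w,::-1],None,fx=k,fy=k,interpolation=cv2.INTER_CUBIC)
T=np.zeros((600,800,3),np.uint8)
T[:300,:400]=crop(a,250,203,100,75,4)   # scene stand
T[:300,400:]=crop(a,300,290,100,75,4)   # scene wedge
T[300:,:400]=crop(b,250,180,100,75,4)
T[300:,400:]=crop(b,360,230,100,75,4)
cv2.imwrite('pics/c1.png',T)
# depth based measurements
for n,c in(('s',a),('t',b)):
    P=cloud(c);F=c['frame'].astype(int)
    R={'s':(312,304,336,336),'t':(390,265,412,290)}[n]
    s=np.zeros((480,640),bool);s[R[1]:R[3],R[0]:R[2]]=1
    m=s&(F.max(-1)<60)&(P[...,2]>15)&(P[...,2]<70)
    q=P[m];print(n,'handle',len(q),q.min(0) if len(q) else 0,q.max(0) if len(q) else 0,np.median(q,0))
P=cloud(b)
x,y,z=P[...,0],P[...,1],P[...,2]
q=P[245:290,180:236].reshape(-1,3);q=q[(q[:,2]>12)&(q[:,2]<40)]
print('dish',len(q),q.min(0),q.max(0),(q.min(0)+q.max(0))/2)
print('bench',np.median(P[300:330,300:380].reshape(-1,3),0))
P=cloud(a);print('bench s',np.median(P[340:360,220:260].reshape(-1,3),0))
q=P[212:245,172:230].reshape(-1,3);q=q[(q[:,2]>12)&(q[:,2]<40)];print('dish s',(q.min(0)+q.max(0))/2,q.max(0))
```

```text
s handle 246 [ 436.60557026 -307.29467929   15.34940477] [ 467.42981434 -285.91721214   56.82711076] [ 447.04921723 -300.34703917   40.7041934 ]
t handle 71 [ 438.8503064  -301.50541148   29.54058146] [ 466.74577815 -279.04139674   58.89147383] [ 452.62583749 -289.24754163   53.88888465]
dish 412 [419.35084089 207.03049006  12.04524515] [544.74313412 339.98601379  34.10210214] [482.04698751 273.50825192  23.07367365]
bench [ 346.244591   -109.66896351    2.46559268]
bench s [ 293.94449424 -223.92266871    1.43690309]
dish s [485.93825786 268.54559755  20.41649816] [554.46073595 337.97403835  28.8055989 ]
```

View pics/c1.png

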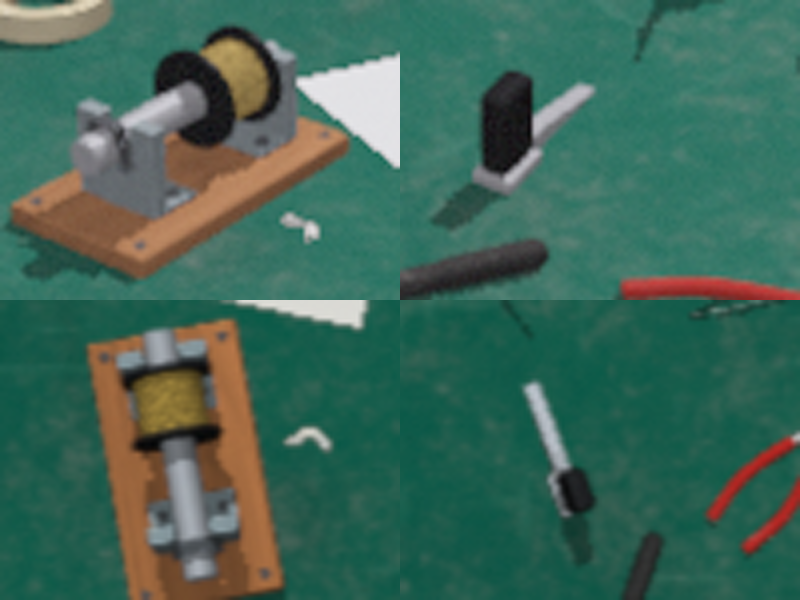

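Run:
```python
from h import *
b=load('t0');a=load('s0')
e=ray(b,300,248.75,60);f=ray(b,289.5,188.75,60);d=f-e
print('spindle',e,f,np.hypot(*d[:2]),np.degrees(np.arctan2(d[1],d[0])))
h=ray(b,404,277.5,55);n=ray(b,392.75,251,2);d=n-h
print('wedge',h,n,np.hypot(*d[:2]),np.degrees(np.arctan2(d[1],d[0])))
# scene: handle top centre crop(511,80)->px ; nose crop (590,90); spindle end face centre crop (88,152)
print('scene handle',ray(a,300+(514-400)/4,290+78/4,55),'nose',ray(a,300+(588-400)/4,290+92/4,1),'spend',ray(a,250+90/4,203+152/4,60))
```

```text
spindle [530.34279331   1.93298668  60.        ] [703.03785141  34.1595368   60.        ] 175.6762181610323 10.570362007214014
wedge [ 451.30393556 -289.91520764   55.        ] [ 530.32942902 -267.50998077    2.        ] 82.14026301475744 15.829039507334837
scene handle [ 459.60423448 -294.17402809   55.        ] nose [ 529.99821453 -272.38150738    1.        ] spend [537.73122325   1.23300839  60.        ]
```

```bash
python3 -m pendant '[{"dx":-0.046,"dy":-0.039,"yaw":10},{"dx":-0.092,"dy":-0.078,"yaw":20},{"dx":-0.138,"dy":-0.117,"yaw":30},{"dx":-0.184,"dy":-0.156,"yaw":40},{"dx":-0.230,"dy":-0.195,"yaw":50},{"dx":-0.276,"dy":-0.234,"yaw":60},{"dx":-0.322,"dy":-0.273,"yaw":70},{"dx":-0.368,"dy":-0.312,"yaw":80}]' 0.085
python3 -c "
from h import *
s=robot.read_state();from scipy.spatial.transform import Rotation as R
q=s['orientation'];M=R.from_quat(np.r_[q[1:],q[0]]).as_matrix();p=s['tcp_pos'];print(M.round(3),s['qpos'])
print((M.T@(np.array([452-p[0],-291-p[1],0]))).round(1),'ang',np.degrees(np.arctan2(M[1,0],M[0,0])))"
```

```text
[[-0.956  0.293 -0.001]
 [ 0.293  0.956 -0.002]
 [ 0.    -0.002 -1.   ]] [ 1.21627725e+00  9.18107254e-02  1.23179254e+00 -1.31388176e-05
  1.81980557e+00 -5.66948826e-02]
[-517.5 -745.3    1.3] ang 162.93574108362432schema error: expected keys dx, dy, dz, yaw
```

All four keys are required in each row.

```bash
cat > go.py <<'E'
import sys
from h import *
from scipy.spatial.transform import Rotation as R
s=robot.read_state();q=s['orientation'];M=R.from_quat(np.r_[q[1:],q[0]]).as_matrix();p=s['tcp_pos']
a=np.degrees(np.arctan2(M[1,0],M[0,0]))
print('t',round(s['clock'],2),'tcp',p.round(1),'ang',a.round(2),'F',s['force'].round(1),'w',round(s['width'],1),'g',round(s['grasp_force'],1),'q',s['qpos'].round(2))
if len(sys.argv)>3: t=np.array([float(v) for v in sys.argv[1:5]]);print('delta',(M.T@(t[:3]-p)).round(1),'yaw',((a-t[3]+180)%360-180).round(1))
E
python3 -m pendant '[{"dx":-0.046,"dy":-0.039,"dz":0,"yaw":10},{"dx":-0.092,"dy":-0.078,"dz":0,"yaw":20},{"dx":-0.138,"dy":-0.117,"dz":0,"yaw":30},{"dx":-0.184,"dy":-0.156,"dz":0,"yaw":40},{"dx":-0.230,"dy":-0.195,"dz":0,"yaw":50},{"dx":-0.276,"dy":-0.234,"dz":0,"yaw":60},{"dx":-0.322,"dy":-0.273,"dz":0,"yaw":70},{"dx":-0.368,"dy":-0.312,"dz":0,"yaw":80}]' 0.085
python3 go.py 440 -291 200 17
```

```text
clock: 1.1
tcp_pos: [436.9, 165.5, 231.0]
orientation: [-0.0, 0.751, 0.66, -0.0]
force: [1.1, 0.1, 0.1]
width: 84.7
grasp_force: 0.0
t 1.1 tcp [436.9 165.5 231. ] ang 82.61 F [1.1 0.1 0.1] w 84.7 g 0.0 q [ 0.29 -0.27  1.57  0.    1.84  0.42]
delta [-452.3   61.8   30.9] yaw 65.6
```

```bash
python3 -m pendant '[{"dx":-0.056,"dy":0.008,"dz":0,"yaw":8.2},{"dx":-0.113,"dy":0.015,"dz":0,"yaw":16.4},{"dx":-0.170,"dy":0.023,"dz":0,"yaw":24.6},{"dx":-0.226,"dy":0.031,"dz":0.01,"yaw":32.8},{"dx":-0.283,"dy":0.039,"dz":0.015,"yaw":41},{"dx":-0.340,"dy":0.046,"dz":0.02,"yaw":49.2},{"dx":-0.396,"dy":0.054,"dz":0.025,"yaw":57.4},{"dx":-0.452,"dy":0.062,"dz":0.03,"yaw":65.6}]'
python3 -m pendant '[{"dx":0,"dy":0,"dz":0,"yaw":0},{"dx":0,"dy":0,"dz":0,"yaw":0}]' >/dev/null
python3 go.py 440 -291 200 17; python3 -c "
from h import *
c=snap('wrist','w1');print(c['K'],c['rvec'],c['tvec'])
R=cv2.Rodrigues(np.array(c['rvec']))[0];print('cam',-R.T@c['tvec'].ravel(),R[2])"
```

```text
clock: 2.1
tcp_pos: [441.8, -290.7, 200.7]
orientation: [-0.0, 0.989, 0.148, -0.0]
force: [0.1, 0.5, 0.3]
width: 85.1
grasp_force: 0.0
t 2.35 tcp [ 442.1 -288.5  200.8] ang 17.36 F [-0.4  0.5 -0.5] w 84.9 g 0.0 q [-0.64 -0.11  1.48  0.    1.77  0.62]
delta [-2.7  1.7  0.8] yaw 0.4
[[371.64829954   0.         320.14366795]
 [  0.         371.64829954 241.22204258]
 [  0.           0.           1.        ]] [-2.34680629  1.7255098   0.2391923 ] [-407.06543635  296.27969005  442.25956752]
cam [ 507.71777706 -268.54832418  345.22732468] [-0.2580695  -0.07889181 -0.9628999 ]
```

View pics/w1.png

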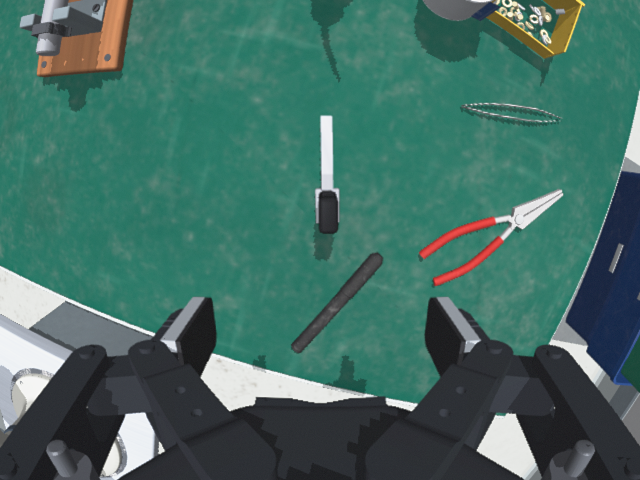

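```bash
cat >> h.py <<'E'
def wray(c,u,v,z):
    K=c['K'];R=cv2.Rodrigues(np.array(c['rvec'],float))[0];t=np.array(c['tvec'],float).ravel()
    a=np.array([u-K[0,2],v-K[1,2]])/K[0,0];th=np.hypot(*a);d=np.r_[a/th*np.sin(th),np.cos(th)]
    d=R.T@d;o=-R.T@t
    return o,d,o+d*(z-o[2])/d[2]
def tri(*od):
    A=sum(np.eye(3)-np.outer(d,d) for o,d in od);b=sum((np.eye(3)-np.outer(d,d))@o for o,d in od);return np.linalg.solve(A,b)
E
python3 - <<'E'
from h import *
c=load('w1')
o=c['frame'][105:245,288:368,::-1]
w=cv2.resize(o,None,fx=4,fy=4,interpolation=cv2.INTER_CUBIC)
s=cv2.resize(c['frame'][0:90,20:140,::-1],None,fx=4,fy=4,interpolation=cv2.INTER_CUBIC)
T=np.zeros((560,800,3),np.uint8);T[:,:320]=w;T[:360,320:]=s;cv2.imwrite('pics/c2.png',T)
E
```

```text
(no output)
```

View pics/c2.png

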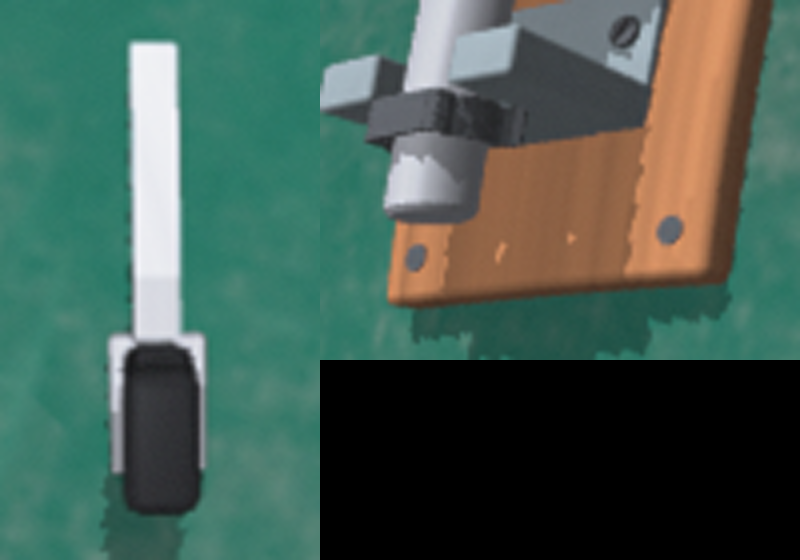

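Run:
```python
from h import *
c=load('w1');b=load('t0')
h=wray(c,328.5,215,55);n=wray(c,326.25,115.75,0.8);print('h',h[2],'n',n[2])
f=wray(c,327.25,189.5,9)[2];print('footfront',f)
d=n[2]-f;print(np.hypot(*d[:2]),'expect 71')
for a in((h[2],n[2]),(f,n[2])): d=a[1]-a[0];print(np.hypot(*d[:2]),np.degrees(np.arctan2(d[1],d[0])))
def bo(u,v):
    a=pt(b,u,v,0.001);e=pt(b,u,v,1000.)-a;return a,e/np.linalg.norm(e)
print('tri h',tri(h[:2],bo(404,277.5)),'tri n',tri(n[:2],bo(392.75,251)))
# spindle end front crest
```

```text
h [ 452.62972494 -292.21638695   55.        ] n [ 530.40781792 -266.6985618     0.8       ]
footfront [ 466.19545961 -287.70273119    9.        ]
67.56035888150986 expect 71
81.85713864852629 18.163887117364443
67.56035888150986 18.113168134491037
tri h [ 451.27064127 -292.20094016   46.1233538 ] tri n [ 529.93095256 -266.74201956    7.10917938]
```

```bash
python3 go.py 450.5 -293 80 18.1;python3 -c "
from h import *
c=load('w1');print(wray(c,378,258,10)[2])"
```

```text
t 2.4 tcp [ 442.4 -288.1  201.3] ang 17.41 F [0.1 1.  0.4] w 84.8 g 0.0 q [-0.64 -0.11  1.48  0.    1.77  0.62]
delta [  6.3   7.2 121.2] yaw -0.7
[ 418.47779022 -353.82872687   10.        ]
```

```bash
python3 -m pendant '[{"dx":0.003,"dy":0.0035,"dz":0.03,"yaw":-0.7},{"dx":0.0063,"dy":0.0072,"dz":0.06,"yaw":-0.7},{"dx":0.0063,"dy":0.0072,"dz":0.095,"yaw":-0.7},{"dx":0.0063,"dy":0.0072,"dz":0.125,"yaw":-0.7},{"dx":0.0063,"dy":0.0072,"dz":0.155,"yaw":-0.7},{"dx":0.0063,"dy":0.0072,"dz":0.175,"yaw":-0.7},{"dx":0.0063,"dy":0.0072,"dz":0.187,"yaw":-0.7},{"dx":0.0063,"dy":0.0072,"dz":0.187,"yaw":-0.7}]' 0.05
python3 go.py 450.5 -293 13 18.1; python3 -c "
from h import *
c=snap('wrist','w2')"
```

```text
clock: 3.4
tcp_pos: [450.4, -293.4, 14.0]
orientation: [-0.0, 0.988, 0.157, -0.0]
force: [0.1, -0.6, -0.0]
width: 49.9
grasp_force: 0.0
t 3.4 tcp [ 450.4 -293.4   14. ] ang 18.08 F [ 0.1 -0.6 -0. ] w 49.9 g 0.0 q [-0.64 -0.01  1.72  0.    1.43  0.61]
delta [ 0.2 -0.3  1. ] yaw -0.0
```

View pics/w2.png

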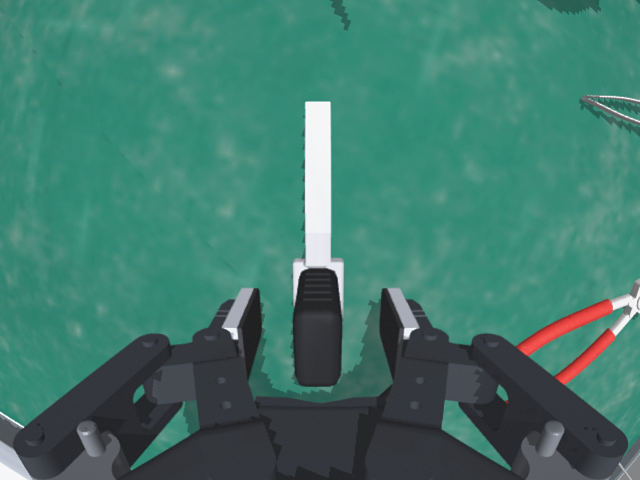

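The handle sits centred at column 318 between the pads (242 and 398), with the blade straight ahead and its nose at (318,101). Closing now.

```bash
python3 -m pendant '[{"dx":0,"dy":0,"dz":0.0005,"yaw":0},{"dx":0,"dy":0,"dz":0.0005,"yaw":0},{"dx":0,"dy":0,"dz":0.0005,"yaw":0},{"dx":0,"dy":0,"dz":0.0005,"yaw":0},{"dx":0,"dy":0,"dz":0.0005,"yaw":0},{"dx":0,"dy":0,"dz":0.0005,"yaw":0}]' 0.005
python3 go.py
python3 - <<'E'
from h import *
c=load('w2')
n=wray(c,318,101,0.8)[2];f=wray(c,318,261.5,9)[2]
for p in(n,f):
    v=p[:2]-[450.4,-293.4];a=np.radians(18.08);print(p,'along',v@[np.cos(a),np.sin(a)],'left',v@[-np.sin(a),np.cos(a)])
E
```

```text
clock: 4.2
tcp_pos: [451.0, -294.3, 14.9]
orientation: [0.001, 0.988, 0.157, 0.001]
force: [-0.2, -0.2, 5.7]
width: 15.5
grasp_force: 58.8
t 4.2 tcp [ 451.  -294.3   14.9] ang 18.03 F [-0.2 -0.2  5.7] w 15.5 g 58.8 q [-0.64 -0.01  1.72 -0.    1.43  0.61]
[ 531.04732034 -266.33346032    0.8       ] along 85.06524286640308 left 0.7016436427253857
[ 467.07657076 -287.17999731    9.        ] along 17.783494761391303 left 0.7374005988016977
```

```bash
python3 -m pendant '[{"dx":0,"dy":0,"dz":-0.02,"yaw":0},{"dx":0,"dy":0,"dz":-0.05,"yaw":0},{"dx":0,"dy":0,"dz":-0.08,"yaw":0},{"dx":0,"dy":0,"dz":-0.11,"yaw":0},{"dx":0,"dy":0,"dz":-0.12,"yaw":0},{"dx":0,"dy":0,"dz":-0.12,"yaw":0}]'
python3 go.py 425 -18 128 10.5
```

```text
clock: 4.95
tcp_pos: [450.6, -294.0, 134.3]
orientation: [0.0, 0.988, 0.157, 0.0]
force: [0.5, -0.0, -1.3]
width: 15.4
grasp_force: 58.2
t 4.95 tcp [ 450.6 -294.   134.3] ang 18.03 F [ 0.5 -0.  -1.3] w 15.4 g 58.2 q [-0.64 -0.07  1.57 -0.    1.65  0.61]
delta [  61.1 -270.3    6.1] yaw 7.5
```

```bash
python3 -m pendant '[{"dx":0.006,"dy":-0.027,"dz":0,"yaw":1},{"dx":0.018,"dy":-0.080,"dz":0,"yaw":2},{"dx":0.031,"dy":-0.135,"dz":0,"yaw":4},{"dx":0.043,"dy":-0.19,"dz":0.0,"yaw":5},{"dx":0.055,"dy":-0.243,"dz":0,"yaw":6.5},{"dx":0.061,"dy":-0.270,"dz":0.003,"yaw":7.5},{"dx":0.061,"dy":-0.270,"dz":0.006,"yaw":7.5},{"dx":0.061,"dy":-0.270,"dz":0.006,"yaw":7.5}]' >/dev/null
python3 go.py
python3 - <<'E'
from h import *
c=snap('wrist','w3')
T=np.zeros((480,640,3),np.uint8)
cv2.imwrite('pics/w3c.png',cv2.resize(c['frame'][0:300,180:480,::-1],(600,600),interpolation=cv2.INTER_CUBIC))
E
```

```text
t 5.95 tcp [424.3 -18.7 126.4] ang 10.55 F [-0.2  0.8 -1. ] w 15.5 g 58.7 q [-0.12 -0.39  1.85 -0.    1.68  1.26]
```

View pics/w3c.png

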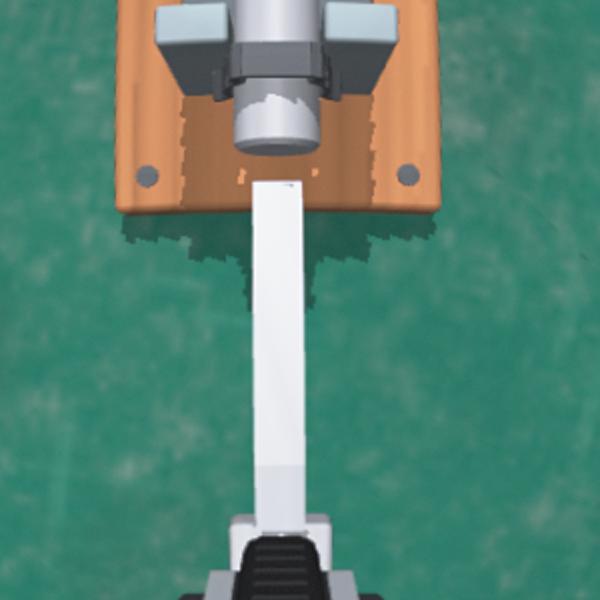

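The blade's nose is at crop (277,183). The spindle end is centred on 278 at row 138, and the clip bow is at rows 42–78. They are nearly in line, so I'll compute the residuals.

Run:
```python
from h import *
c=load('w3');w1=load('w1');a=load('s0')
g=lambda u,v,z,cc=c:wray(cc,180+u/2,v/2,z)[2]
ang=lambda p,q:np.degrees(np.arctan2((q-p)[1],(q-p)[0]))
L=g(116.5,200,16),g(118,5,16);R=g(440.5,200,16),g(437,5,16)
print('base ang',ang(*L),ang(*R),'width',np.linalg.norm(L[0]-R[0]))
nz=126.4-14.5+.8
n=g(277,183,nz);k=g(279.5,460,nz+12);print('blade',n,k,ang(k,n))
e=[(g(235,138,62)+g(321,138,62))/2,(g(233,10,62)+g(314,10,62))/2];print('spindle',e,ang(*e))
h=(g(441,0,16)+0)
t=np.radians(10.55);X=np.array([np.cos(t),np.sin(t)]);Y=np.array([-X[1],X[0]])
tcp=np.array([424.3,-18.7])
for nm,p in(('nose',n),('bladeback',k),('end',e[0]),('sp far',e[1]),('bow near edge',g(279,78,77.6)),('bow far edge',g(275,44,77.6)),('saddle near L',g(192,44,76)),('saddle near R',g(362,44,76)),('baseL',L[0]),('baseR',R[0]),('scr L',g(147,176,16)),('scr R',g(408,175,16)),('end lower edge',g(278,155,50)),('end crest',g(278,138,72))):
    d=p[:2]-tcp;print(nm,'fwd',(d@X).round(1),'left',(d@Y).round(1))
```

```text
base ang 10.947472642189664 10.708406151157964 width 110.65841282688626
blade [511.8798749  -1.8481869 112.7      ] [456.15134972 -12.74999268 124.7       ] 11.068616909696892
spindle [array([531.12771212,   1.69256096,  62.        ]), array([569.17512545,  10.06474275,  62.        ])] 12.40993340401165
nose fwd 89.2 left 0.5
bladeback fwd 32.4 left 0.0
end fwd 108.8 left 0.5
sp far fwd 147.7 left 1.8
bow near edge fwd 122.1 left 0.2
bow far edge fwd 131.8 left 1.2
saddle near L fwd 132.8 left 22.9
saddle near R fwd 132.7 left -21.5
baseL fwd 97.3 left 55.8
baseR fwd 97.2 left -54.8
scr L fwd 105.2 left 45.2
scr R fwd 105.4 left -43.5
end lower edge fwd 105.7 left 0.5
end crest fwd 106.7 left 0.5
```

```bash
python3 -m pendant '[{"dx":0.012,"dy":0,"dz":0,"yaw":-0.1},{"dx":0.024,"dy":-0.0003,"dz":0.006,"yaw":-0.1},{"dx":0.026,"dy":-0.0003,"dz":0.018,"yaw":-0.1},{"dx":0.026,"dy":-0.0003,"dz":0.028,"yaw":-0.1},{"dx":0.026,"dy":-0.0003,"dz":0.034,"yaw":-0.1},{"dx":0.026,"dy":-0.0003,"dz":0.036,"yaw":-0.1},{"dx":0.026,"dy":-0.0003,"dz":0.037,"yaw":-0.1},{"dx":0.026,"dy":-0.0003,"dz":0.037,"yaw":-0.1}]' >/dev/null
python3 go.py
python3 -m pendant '[{"dx":0,"dy":0,"dz":0.0005,"yaw":0},{"dx":0,"dy":0,"dz":0.001,"yaw":0},{"dx":0,"dy":0,"dz":0.001,"yaw":0}]'|grep -E "tcp|force"; python3 go.py
```

```text
t 7.0 tcp [450.5 -13.2  91.2] ang 10.64 F [ 0.6  0.  -1.8] w 15.1 g 58.7 q [-0.1  -0.31  1.85 -0.    1.6   1.28]
tcp_pos: [450.3, -13.1, 89.8]
force: [-0.8, -0.1, -1.4]
grasp_force: 58.7
t 7.38 tcp [450.3 -13.1  89.8] ang 10.64 F [-0.8 -0.1 -1.4] w 15.4 g 58.7 q [-0.1  -0.3   1.85 -0.    1.6   1.28]
```

Free still (−1.4 N is the wedge's weight). Creeping down.

```bash
for i in 1; do python3 -m pendant '[{"dx":0,"dy":0,"dz":0.0005,"yaw":0},{"dx":0,"dy":0,"dz":0.001,"yaw":0},{"dx":0,"dy":0,"dz":0.001,"yaw":0}]'|grep -E "tcp|force: \["; python3 -m pendant '[{"dx":0,"dy":0,"dz":0.0004,"yaw":0},{"dx":0,"dy":0,"dz":0.0008,"yaw":0},{"dx":0,"dy":0,"dz":0.0008,"yaw":0}]'|grep -E "tcp|force: \["; python3 -m pendant '[{"dx":0,"dy":0,"dz":0.0003,"yaw":0},{"dx":0,"dy":0,"dz":0.0005,"yaw":0},{"dx":0,"dy":0,"dz":0.0005,"yaw":0}]'|grep -E "tcp|force: \["; done
```

```text
tcp_pos: [450.3, -13.1, 88.7]
force: [-1.0, -0.1, -1.1]
tcp_pos: [450.3, -13.2, 87.9]
force: [1.1, 0.4, -1.6]
tcp_pos: [450.3, -13.2, 87.5]
force: [0.3, 0.4, -1.2]
```

```bash
for i in 1; do python3 -m pendant '[{"dx":0,"dy":0,"dz":0.0003,"yaw":0},{"dx":0,"dy":0,"dz":0.0005,"yaw":0},{"dx":0,"dy":0,"dz":0.0005,"yaw":0}]'|grep -E "tcp|force: \["; python3 -m pendant '[{"dx":0,"dy":0,"dz":0.0003,"yaw":0},{"dx":0,"dy":0,"dz":0.0003,"yaw":0}]'|grep -E "tcp|force: \["; done
```

```text
tcp_pos: [450.3, -13.2, 87.0]
force: [0.3, 0.3, -1.1]
tcp_pos: [450.4, -13.1, 86.7]
force: [-0.4, 0.8, -1.0]
```

```bash
for i in 1; do python3 -m pendant '[{"dx":0,"dy":0,"dz":0.0003,"yaw":0},{"dx":0,"dy":0,"dz":0.0004,"yaw":0},{"dx":0,"dy":0,"dz":0.0004,"yaw":0}]'|grep -E "tcp|force: \["; python3 -m pendant '[{"dx":0,"dy":0,"dz":0.0003,"yaw":0},{"dx":0,"dy":0,"dz":0.0003,"yaw":0}]'|grep -E "tcp|force: \["; done
```

```text
tcp_pos: [450.4, -13.2, 86.5]
force: [-1.3, -0.5, -0.3]
tcp_pos: [450.5, -13.2, 86.3]
force: [-1.9, -0.2, 2.6]
```

Contact with the crest: +3.8 N. Sliding under the bow.

```bash
for i in 1; do python3 -m pendant '[{"dx":0.001,"dy":0,"dz":-0.0001,"yaw":0},{"dx":0.003,"dy":0,"dz":-0.0002,"yaw":0},{"dx":0.005,"dy":0,"dz":-0.0002,"yaw":0},{"dx":0.007,"dy":0,"dz":-0.0002,"yaw":0},{"dx":0.008,"dy":0,"dz":-0.0002,"yaw":0}]'|grep -E "tcp|force: \["; python3 -m pendant '[{"dx":0.0015,"dy":0,"dz":0,"yaw":0},{"dx":0.003,"dy":0,"dz":0,"yaw":0},{"dx":0.0045,"dy":0,"dz":0,"yaw":0},{"dx":0.006,"dy":0,"dz":0,"yaw":0},{"dx":0.006,"dy":0,"dz":0,"yaw":0}]'|grep -E "tcp|force: \["; done
```

```text
tcp_pos: [458.5, -11.7, 86.4]
force: [-2.8, -0.4, 5.0]
tcp_pos: [464.5, -10.5, 86.4]
force: [-0.8, 0.5, 4.8]
```

```bash
for i in 1; do python3 -m pendant '[{"dx":0.001,"dy":0,"dz":-0.0003,"yaw":0},{"dx":0.002,"dy":0,"dz":-0.0003,"yaw":0},{"dx":0.003,"dy":0,"dz":-0.0003,"yaw":0},{"dx":0.004,"dy":0,"dz":-0.0003,"yaw":0}]'|grep -E "tcp|force: \["; python3 -m pendant '[{"dx":0.001,"dy":0,"dz":0,"yaw":0},{"dx":0.002,"dy":0,"dz":0,"yaw":0},{"dx":0.003,"dy":0,"dz":0,"yaw":0},{"dx":0.004,"dy":0,"dz":0,"yaw":0}]'|grep -E "tcp|force: \["; done
python3 - <<'E'
from h import *
c=snap('wrist','w4')
cv2.imwrite('pics/w4c.png',cv2.resize(c['frame'][0:300,180:480,::-1],(600,600),interpolation=cv2.INTER_CUBIC))
E
```

```text
tcp_pos: [468.0, -9.9, 86.6]
force: [-2.7, -0.8, 5.4]
tcp_pos: [471.9, -9.1, 86.6]
force: [-3.3, -0.4, 4.8]
```

View pics/w4c.png

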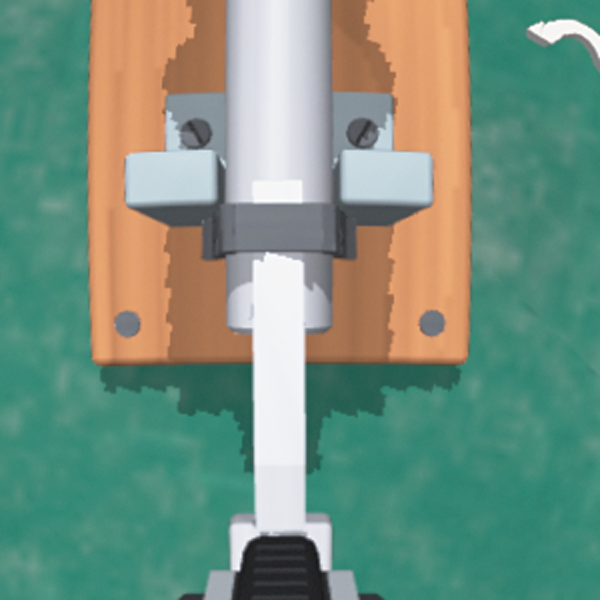

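The blade runs centred under the bow. The clip is at rows 205–255 and the nose shows past it at row 182, lying on the spindle in the slot. Continuing.

```bash
for i in 1; do python3 -m pendant '[{"dx":0.0015,"dy":0,"dz":-0.0001,"yaw":0},{"dx":0.003,"dy":0,"dz":-0.0002,"yaw":0},{"dx":0.0045,"dy":0,"dz":-0.0002,"yaw":0},{"dx":0.006,"dy":0,"dz":-0.0002,"yaw":0}]'|grep -E "tcp|force: \["; python3 -m pendant '[{"dx":0.0015,"dy":0,"dz":0,"yaw":0},{"dx":0.003,"dy":0,"dz":0,"yaw":0},{"dx":0.0045,"dy":0,"dz":0,"yaw":0},{"dx":0.006,"dy":0,"dz":0,"yaw":0}]'|grep -E "tcp|force: \["; done
```

```text
tcp_pos: [477.5, -8.1, 86.7]
force: [-3.7, -0.5, 5.5]
tcp_pos: [482.9, -7.1, 86.7]
force: [-6.9, -1.0, 8.3]
```

```bash
python3 -m pendant '[{"dx":0.0,"dy":0,"dz":-0.0003,"yaw":0},{"dx":0,"dy":0,"dz":-0.0005,"yaw":0},{"dx":0,"dy":0,"dz":-0.0005,"yaw":0}]'|grep -E "tcp|force: \["; python3 go.py
```

```text
tcp_pos: [483.1, -7.1, 86.8]
force: [-5.8, -1.9, 5.5]
t 13.43 tcp [483.1  -7.1  86.8] ang 10.63 F [-5.8 -1.9  5.5] w 15.5 g 59.7 q [-0.08 -0.21  1.77 -0.    1.58  1.3 ]
```

```bash
for i in 1; do python3 -m pendant '[{"dx":0.0,"dy":0,"dz":-0.0004,"yaw":0},{"dx":0,"dy":0,"dz":-0.0007,"yaw":0},{"dx":0,"dy":0,"dz":-0.0007,"yaw":0}]'|grep -E "tcp|force: \["; python3 -m pendant '[{"dx":0.001,"dy":0,"dz":-0.0001,"yaw":0},{"dx":0.002,"dy":0,"dz":-0.0002,"yaw":0},{"dx":0.003,"dy":0,"dz":-0.0003,"yaw":0},{"dx":0.004,"dy":0,"dz":-0.0003,"yaw":0},{"dx":0.005,"dy":0,"dz":-0.0003,"yaw":0},{"dx":0.006,"dy":0,"dz":-0.0003,"yaw":0}]'|grep -E "tcp|force: \["; done
```

```text
tcp_pos: [483.2, -7.0, 87.1]
force: [-4.2, -1.7, 0.1]
tcp_pos: [487.8, -5.8, 87.3]
force: [-10.3, -2.3, 2.9]
```

```bash
for i in 1; do python3 -m pendant '[{"dx":0.001,"dy":0,"dz":-0.0002,"yaw":0},{"dx":0.002,"dy":0,"dz":-0.0004,"yaw":0},{"dx":0.003,"dy":0,"dz":-0.0005,"yaw":0},{"dx":0.004,"dy":0,"dz":-0.0005,"yaw":0},{"dx":0.005,"dy":0,"dz":-0.0005,"yaw":0},{"dx":0.006,"dy":0,"dz":-0.0005,"yaw":0}]'|grep -E "tcp|force: \["; done
```

```text
tcp_pos: [494.3, -4.5, 87.3]
force: [-5.8, -1.4, -0.7]
```

```bash
for i in 1; do python3 -m pendant '[{"dx":0.001,"dy":0,"dz":0,"yaw":0},{"dx":0.002,"dy":0,"dz":0,"yaw":0},{"dx":0.003,"dy":0,"dz":0,"yaw":0},{"dx":0.004,"dy":0,"dz":0,"yaw":0},{"dx":0.005,"dy":0,"dz":0,"yaw":0},{"dx":0.006,"dy":0,"dz":0,"yaw":0}]'|grep -E "tcp|force: \["; python3 -m pendant '[{"dx":0.001,"dy":0,"dz":0,"yaw":0},{"dx":0.002,"dy":0,"dz":0,"yaw":0},{"dx":0.003,"dy":0,"dz":0,"yaw":0},{"dx":0.004,"dy":0,"dz":0,"yaw":0},{"dx":0.005,"dy":0,"dz":0,"yaw":0},{"dx":0.006,"dy":0,"dz":0,"yaw":0}]'|grep -E "tcp|force: \["; done
```

```text
tcp_pos: [500.2, -3.4, 87.3]
force: [-5.1, -1.5, -1.5]
tcp_pos: [507.9, -2.4, 88.9]
force: [-0.5, -0.0, -2.6]
```

The force dropped away, so the clip seems to have let go. Checking.

Run:
```python
from h import *
c=snap('wrist','w5')
cv2.imwrite('pics/w5c.png',cv2.resize(c['frame'][0:300,180:480,::-1],(600,600),interpolation=cv2.INTER_CUBIC))
```

```text
(no output)
```

View pics/w5c.png

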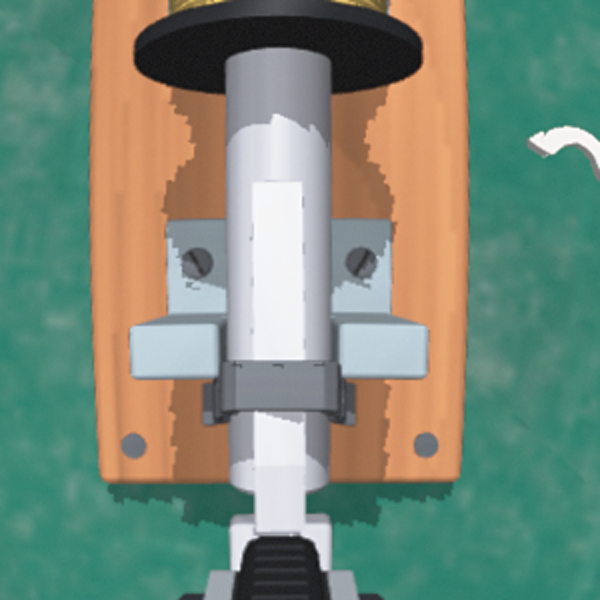

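The clip (rows 362–425) now sits further up the slope, near the level part. The flared legs still look wide, so I'll go on to the level part.

```bash
for i in 1; do python3 -m pendant '[{"dx":0.001,"dy":0,"dz":0,"yaw":0},{"dx":0.002,"dy":0,"dz":0,"yaw":0},{"dx":0.003,"dy":0,"dz":0,"yaw":0},{"dx":0.004,"dy":0,"dz":0,"yaw":0},{"dx":0.005,"dy":0,"dz":0,"yaw":0},{"dx":0.006,"dy":0,"dz":0,"yaw":0}]'|grep -E "tcp|force: \["; python3 -m pendant '[{"dx":0.001,"dy":0,"dz":0,"yaw":0},{"dx":0.002,"dy":0,"dz":0,"yaw":0},{"dx":0.003,"dy":0,"dz":0,"yaw":0},{"dx":0.004,"dy":0,"dz":0,"yaw":0},{"dx":0.0045,"dy":0,"dz":0,"yaw":0},{"dx":0.0045,"dy":0,"dz":0,"yaw":0}]'|grep -E "tcp|force: \["; done
python3 - <<'E'
from h import *
c=snap('wrist','w6');a=snap('scene','s6')
T=np.zeros((600,800,3),np.uint8)
T[:400,:400]=cv2.resize(c['frame'][100:300,220:420,::-1],(400,400),interpolation=cv2.INTER_CUBIC)
T[:400,400:]=cv2.resize(a['frame'][210:270,260:320,::-1],(400,400),interpolation=cv2.INTER_CUBIC)
cv2.imwrite('pics/c6.png',T)
E
```

```text
tcp_pos: [513.3, -1.4, 88.6]
force: [0.3, -0.0, -1.5]
tcp_pos: [517.7, -0.5, 88.7]
force: [0.5, 0.5, -1.4]
```

View pics/c6.png

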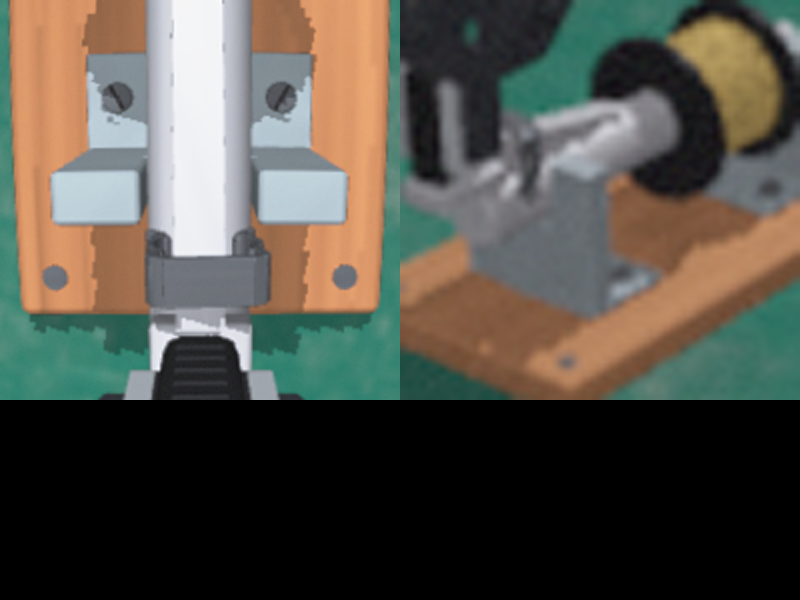

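The clip now rides loose astride the blade with its legs drawn in, close ahead of the foot (wrist crop rows 232–305). Lifting straight up.

```bash
python3 -m pendant '[{"dx":0,"dy":0,"dz":-0.002,"yaw":0},{"dx":0,"dy":0,"dz":-0.006,"yaw":0},{"dx":0,"dy":0,"dz":-0.012,"yaw":0},{"dx":0,"dy":0,"dz":-0.02,"yaw":0},{"dx":0,"dy":0,"dz":-0.029,"yaw":0},{"dx":0,"dy":0,"dz":-0.038,"yaw":0},{"dx":0,"dy":0,"dz":-0.047,"yaw":0},{"dx":0,"dy":0,"dz":-0.055,"yaw":0}]' | grep -E "tcp|force: \["
python3 -m pendant '[{"dx":0,"dy":0,"dz":-0.006,"yaw":0},{"dx":0,"dy":0,"dz":-0.01,"yaw":0},{"dx":0,"dy":0,"dz":-0.012,"yaw":0},{"dx":0,"dy":0,"dz":-0.012,"yaw":0}]' | grep -E "tcp|force: \["
python3 go.py
python3 - <<'E'
from h import *
c=snap('wrist','w7');b=snap('top','t7')
T=np.zeros((400,800,3),np.uint8)
T[:,:400]=cv2.resize(c['frame'][100:300,220:420,::-1],(400,400),interpolation=cv2.INTER_CUBIC)
T[:,400:]=cv2.resize(b['frame'][225:305,168:248,::-1],(400,400),interpolation=cv2.INTER_CUBIC)
cv2.imwrite('pics/c7.png',T)
E
```

```text
tcp_pos: [517.7, -0.5, 144.4]
force: [0.0, 0.2, -1.3]
tcp_pos: [517.6, -0.5, 155.6]
force: [0.4, 1.1, -0.8]
t 19.95 tcp [ 5.176e+02 -5.000e-01  1.556e+02] ang 10.64 F [ 0.4  1.1 -0.8] w 14.8 g 58.7 q [-0.07 -0.13  1.59  0.    1.69  1.32]
```

View pics/c7.png

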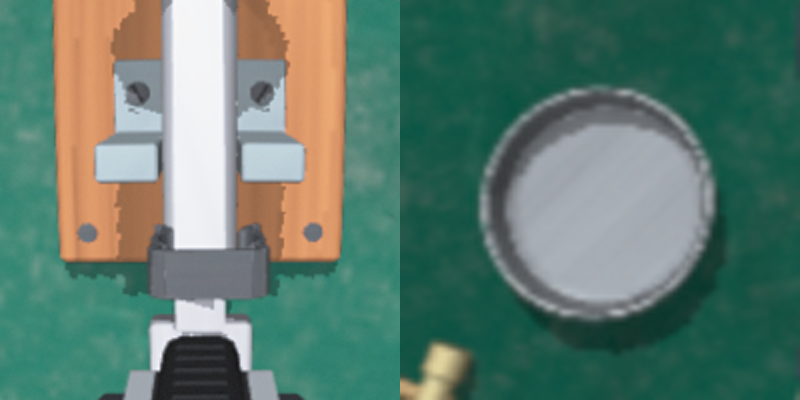

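The clip rides level astride the blade just ahead of the foot. The dish rim in the top crop is centred at (597,203). Computing positions (picture budget spent, so numbers only from here).

Run:
```python
from h import *
b=load('t7');a=load('s0');c=load('w7')
print('dish top ray',ray(b,168+197/5,225+203/5,27))
for n,cc,box in(('t',b,(180,245,236,290)),('s',a,(170,210,232,246))):
    P=cloud(cc)[box[1]:box[3],box[0]:box[2]].reshape(-1,3)
    q=P[(P[:,2]>21)&(P[:,2]<34)]
    A=np.c_[2*q[:,:2],np.ones(len(q))];s=np.linalg.lstsq(A,(q[:,:2]**2).sum(1),rcond=None)[0]
    print(n,len(q),s[:2],np.sqrt(s[2]+s[0]**2+s[1]**2),q[:,2].mean())
# scene ellipse of dish via bright/non-green mask
F=a['frame'].astype(int)[205:250,165:240];m=((abs(F[...,0]-F[...,1])<22)&(F.max(-1)>70)).astype(np.uint8)
k=cv2.findContours(m,cv2.RETR_EXTERNAL,cv2.CHAIN_APPROX_NONE)[0];k=max(k,key=cv2.contourArea);x,y,w,h=cv2.boundingRect(k);print('bbox',x+165,y+205,w,h)
l,r=ray(a,x+165,227,27),ray(a,x+165+w,227,27)
# clip along blade
t=np.radians(10.64);X=np.array([np.cos(t),np.sin(t)]);Y=np.array([-X[1],X[0]]);s=155.6-14.5
for nm,u,v,z in(('near',209,298,15.4),('far',209,250,15.4),('footfront',200,320,9)):
    p=wray(c,220+u/2,100+v/2,s+z)[2][:2]-[517.6,-.5];print(nm,p@X,p@Y)
```

```text
dish top ray [483.52475328 270.69094068  27.        ]
t 234 [485.15088472 272.36925274] 64.06160678141079 26.727169098587666
s 215 [484.73459246 268.45034592] 64.3493827773262 24.427828368938368
bbox 176 213 50 28
near 25.176820050286334 -1.94522326849285
far 35.118257953434146 -1.9180810555513228
footfront 18.349203675132763 -0.12229883890262543
```

```bash
python3 go.py 445.8 265.3 155.6 10.64
python3 -m pendant '[{"dx":0,"dy":-0.004,"dz":0,"yaw":0},{"dx":-0.001,"dy":-0.012,"dz":0,"yaw":0},{"dx":-0.002,"dy":-0.024,"dz":0,"yaw":0},{"dx":-0.003,"dy":-0.04,"dz":0,"yaw":0},{"dx":-0.005,"dy":-0.06,"dz":0,"yaw":0},{"dx":-0.007,"dy":-0.083,"dz":0,"yaw":0},{"dx":-0.009,"dy":-0.107,"dz":0,"yaw":0},{"dx":-0.011,"dy":-0.131,"dz":0,"yaw":0}]' | grep -E "tcp|force: \["
python3 -m pendant '[{"dx":-0.002,"dy":-0.024,"dz":0,"yaw":0},{"dx":-0.004,"dy":-0.048,"dz":0,"yaw":0},{"dx":-0.006,"dy":-0.071,"dz":0,"yaw":0},{"dx":-0.008,"dy":-0.093,"dz":0,"yaw":0},{"dx":-0.009,"dy":-0.113,"dz":0,"yaw":0},{"dx":-0.010,"dy":-0.128,"dz":0,"yaw":0},{"dx":-0.010,"dy":-0.138,"dz":0,"yaw":0},{"dx":-0.010,"dy":-0.1435,"dz":0,"yaw":0}]' | grep -E "tcp|force: \["
python3 -m pendant '[{"dx":0,"dy":0,"dz":0,"yaw":0},{"dx":0,"dy":0,"dz":0,"yaw":0}]' >/dev/null
python3 go.py 445.8 265.3 45 10.64
python3 - <<'E'
from h import *
c=snap('wrist','w8')
# clip still there? dark pixels vs w7 in blade window
w=load('w7');r=slice(220,255);q=slice(290,360)
print(abs(c['frame'][r,q].astype(int)-w['frame'][r,q]).mean(), [c['frame'][y,324].tolist() for y in range(215,262,6)],[w['frame'][y,324].tolist() for y in range(215,262,6)])
# dish centre by wrist cam: floor/rim segmentation
F=c['frame'].astype(int);m=((F.max(-1)-F.min(-1))<25).astype(np.uint8);m[200:]=0
k=max(cv2.findContours(m,cv2.RETR_EXTERNAL,cv2.CHAIN_APPROX_NONE)[0],key=cv2.contourArea);print(cv2.boundingRect(k))
E
```

```text
t 20.05 tcp [ 5.175e+02 -5.000e-01  1.554e+02] ang 10.64 F [ 0.6  0.5 -1.7] w 15.6 g 58.7 q [-0.07 -0.13  1.59 -0.    1.69  1.32]
delta [-2.140e+01 -2.745e+02 -2.000e-01] yaw -0.0
tcp_pos: [482.0, 127.9, 155.8]
force: [0.5, -0.3, -1.4]
tcp_pos: [446.2, 265.9, 155.7]
force: [-0.6, 0.5, -1.8]
t 22.3 tcp [446.5 265.  155.6] ang 10.6 F [-0.4 -0.1 -0.8] w 15.2 g 58.7 q [ 0.47 -0.13  1.58 -0.    1.69  1.86]
delta [ -0.6  -0.5 110.6] yaw -0.0
30.047619047619047 [[228, 229, 236], [229, 231, 236], [105, 109, 116], [107, 111, 118], [105, 108, 115], [104, 108, 116], [149, 151, 159], [215, 218, 225]] [[237, 238, 242], [237, 239, 242], [114, 118, 125], [115, 120, 125], [114, 117, 126], [111, 117, 123], [163, 164, 174], [226, 228, 235]]
(0, 0, 112, 200)
```

Run:
```python
from h import *
c=load('w8');K=c['K'];R=cv2.Rodrigues(np.array(c['rvec'],float))[0];t=np.array(c['tvec'],float).ravel()
v,u=np.mgrid[:480,:640];a=np.stack([u-K[0,2],v-K[1,2]],-1)/K[0,0];th=np.hypot(a[...,0],a[...,1])
d=np.concatenate([a/th[...,None]*np.tan(th)[...,None],np.ones((480,640,1))],-1)*c['depth'][...,None]
P=(d-t)@R
q=P.reshape(-1,3);q=q[(c['depth'].ravel()>0)&(np.hypot(q[:,0]-484.5,q[:,1]-270.5)<85)]
print('bench',np.median(q[np.hypot(q[:,0]-484.5,q[:,1]-270.5)>75][:,2]))
r=q[(q[:,2]>22)&(q[:,2]<32)];print(len(r),r[:,2].max())
A=np.c_[2*r[:,:2],np.ones(len(r))];s=np.linalg.lstsq(A,(r[:,:2]**2).sum(1),rcond=None)[0];print(s[:2],np.sqrt(s[2]+s[0]**2+s[1]**2))
f=q[(q[:,2]>3)&(q[:,2]<10)&(np.hypot(q[:,0]-484.5,q[:,1]-270.5)<60)];print('floor',np.median(f[:,2]))
k=q[(q[:,2]>135)&(q[:,2]<175)];k=P[225:247,300:350].reshape(-1,3);print('clip bow',np.median(k,0))
```

```text
bench 4.382798051938535
4023 31.994013516808522
[484.01855381 271.88081912] 63.56073283338973
floor 8.024013999746739
clip bow [477.51546286 268.89009183 157.95526303]
```

```bash
python3 -m pendant '[{"dx":0,"dy":0,"dz":0.004,"yaw":0},{"dx":0,"dy":0,"dz":0.014,"yaw":0},{"dx":0,"dy":0,"dz":0.030,"yaw":0},{"dx":0,"dy":0,"dz":0.05,"yaw":0},{"dx":0,"dy":0,"dz":0.07,"yaw":0},{"dx":0,"dy":0,"dz":0.087,"yaw":0},{"dx":0,"dy":0,"dz":0.1,"yaw":0},{"dx":0,"dy":0,"dz":0.107,"yaw":0}]' | grep -E "tcp|force: \["
python3 -m pendant '[{"dx":0,"dy":0,"dz":0.002,"yaw":0},{"dx":0,"dy":0,"dz":0.0035,"yaw":0},{"dx":0,"dy":0,"dz":0.0035,"yaw":0}]' | grep -E "tcp|force: \["
python3 go.py
python3 -c "
from h import *
c=snap('wrist','w9');print([c['frame'][y,324].tolist() for y in range(215,262,6)])"
```

```text
tcp_pos: [446.1, 265.3, 47.7]
force: [-0.4, 0.1, -0.4]
tcp_pos: [446.6, 265.5, 45.7]
force: [-0.3, -0.0, -1.4]
t 23.73 tcp [446.6 265.5  45.7] ang 10.64 F [-0.3 -0.  -1.4] w 15.2 g 58.7 q [ 0.47 -0.08  1.73 -0.    1.49  1.86]
[[219, 221, 228], [220, 222, 229], [98, 102, 109], [99, 103, 108], [98, 101, 107], [96, 101, 106], [172, 174, 185], [203, 206, 216]]
```

```bash
python3 -m pendant '[{"dx":-0.003,"dy":0,"dz":0,"yaw":0},{"dx":-0.008,"dy":0,"dz":0,"yaw":0},{"dx":-0.014,"dy":0,"dz":0,"yaw":0},{"dx":-0.02,"dy":0,"dz":0,"yaw":0},{"dx":-0.026,"dy":0,"dz":0,"yaw":0},{"dx":-0.032,"dy":0,"dz":0,"yaw":0},{"dx":-0.037,"dy":0,"dz":0,"yaw":0},{"dx":-0.042,"dy":0,"dz":0,"yaw":0}]' | grep -E "tcp|force: \["
python3 -m pendant '[{"dx":-0.004,"dy":0,"dz":0,"yaw":0},{"dx":-0.008,"dy":0,"dz":0,"yaw":0},{"dx":-0.012,"dy":0,"dz":0,"yaw":0},{"dx":-0.016,"dy":0,"dz":0,"yaw":0},{"dx":-0.020,"dy":0,"dz":0,"yaw":0},{"dx":-0.024,"dy":0,"dz":0,"yaw":0},{"dx":-0.028,"dy":0,"dz":0,"yaw":0},{"dx":-0.032,"dy":0,"dz":0,"yaw":0}]' | grep -E "tcp|force: \["
cat > pc.py <<'E'
from h import *
def wp(c):
    K=c['K'];R=cv2.Rodrigues(np.array(c['rvec'],float))[0];t=np.array(c['tvec'],float).ravel()
    v,u=np.mgrid[:480,:640];a=np.stack([u-K[0,2],v-K[1,2]],-1)/K[0,0];th=np.hypot(a[...,0],a[...,1])
    return (np.concatenate([a/th[...,None]*np.tan(th)[...,None],np.ones((480,640,1))],-1)*c['depth'][...,None]-t)@R
E
python3 - <<'E'
from pc import *
c=snap('wrist','w10');P=wp(c);F=c['frame'].astype(int)
print([(y,F[y,322].tolist(),P[y,322].round(0).tolist()) for y in range(90,262,8)])
E
python3 go.py
```

```text
tcp_pos: [404.7, 257.6, 45.2]
force: [-0.5, -0.0, -2.2]
tcp_pos: [373.3, 251.7, 45.1]
force: [-0.3, 0.5, -1.3]
[(90, [216, 218, 225], [465.0, 268.0, 8.0]), (98, [239, 240, 243], [458.0, 267.0, 33.0]), (106, [238, 239, 243], [455.0, 266.0, 35.0]), (114, [239, 240, 243], [452.0, 265.0, 35.0]), (122, [118, 124, 131], [448.0, 265.0, 39.0]), (130, [119, 124, 133], [445.0, 264.0, 40.0]), (138, [117, 121, 129], [442.0, 264.0, 40.0]), (146, [153, 155, 163], [438.0, 263.0, 38.0]), (154, [236, 237, 241], [435.0, 262.0, 38.0]), (162, [236, 237, 241], [432.0, 262.0, 39.0]), (170, [234, 235, 240], [429.0, 261.0, 41.0]), (178, [233, 234, 239], [426.0, 261.0, 40.0]), (186, [230, 232, 238], [423.0, 260.0, 42.0]), (194, [228, 229, 235], [420.0, 259.0, 43.0]), (202, [228, 229, 235], [416.0, 259.0, 42.0]), (210, [228, 230, 236], [413.0, 258.0, 43.0]), (218, [229, 229, 236], [410.0, 258.0, 44.0]), (226, [229, 230, 236], [407.0, 257.0, 44.0]), (234, [215, 218, 225], [404.0, 257.0, 45.0]), (242, [215, 218, 224], [401.0, 256.0, 46.0]), (250, [216, 217, 224], [397.0, 255.0, 45.0]), (258, [216, 218, 225], [394.0, 255.0, 44.0])]
t 25.82 tcp [373.  251.6  45.1] ang 10.64 F [ 0.7 -0.1 -1.1] w 14.9 g 58.7 q [ 0.52 -0.28  1.91  0.    1.51  1.9 ]
```

The rim is holding the clip (bow at about (444,264), z 38) while the blade slides out. Pulling out the rest.

```bash
python3 -m pendant '[{"dx":-0.004,"dy":0,"dz":0,"yaw":0},{"dx":-0.008,"dy":0,"dz":0,"yaw":0},{"dx":-0.012,"dy":0,"dz":0,"yaw":0},{"dx":-0.016,"dy":0,"dz":0,"yaw":0},{"dx":-0.020,"dy":0,"dz":0,"yaw":0},{"dx":-0.024,"dy":0,"dz":0,"yaw":0},{"dx":-0.027,"dy":0,"dz":0,"yaw":0},{"dx":-0.03,"dy":0,"dz":0,"yaw":0}]' | grep -E "tcp|force: \["
cat > look.py <<'E'
from pc import *
import sys
c=snap('wrist',sys.argv[1]);P=wp(c);F=c['frame'].astype(int)
r=np.hypot(P[...,0]-484.3,P[...,1]-271)
m=(r<85)&(F.max(-1)<140)&((F.max(-1)-F.min(-1))<28)&(P[...,2]>4)&(c['depth']>0)
n,l,s,ce=cv2.connectedComponentsWithStats(m.astype(np.uint8))
for i in range(1,n):
    if s[i,4]>25: q=P[l==i];print(s[i],'med',np.median(q,0).round(0),'max z',q[:,2].max().round(0),'r',np.median(r[l==i]).round(0))
E
python3 look.py w11; python3 go.py
```

```text
tcp_pos: [344.0, 246.2, 45.2]
force: [-0.2, -0.2, 0.2]
[184   0  30  47 873] med [461. 327.  19.] max z 29.0 r 61.0
[437   0  23  15 213] med [491. 211.  20.] max z 28.0 r 60.0
[295  25  56  62 925] med [459. 268.  15.] max z 18.0 r 27.0
[430  60  20  25  27] med [455. 211.  29.] max z 31.0 r 66.0
[403  84  26  20  37] med [441. 220.  29.] max z 31.0 r 66.0
[241 103  23  12  29] med [420. 291.  30.] max z 32.0 r 67.0
[341 103  61  20  85] med [426. 240.  29.] max z 31.0 r 66.0
[265 114  41  10  52] med [418. 274.  29.] max z 31.0 r 67.0
t 26.88 tcp [343.7 246.1  45.2] ang 10.64 F [ 0.3  0.4 -1.2] w 14.8 g 58.7 q [ 0.54 -0.36  1.98  0.    1.53  1.93]
```

The clip lies in the dish at about (459,268), 27 mm from the centre. Now setting the wedge down to the right.

```bash
python3 -m pendant '[{"dx":-0.004,"dy":0,"dz":-0.01,"yaw":0},{"dx":-0.008,"dy":0.01,"dz":-0.02,"yaw":0},{"dx":-0.008,"dy":0.035,"dz":-0.02,"yaw":0},{"dx":-0.005,"dy":0.065,"dz":-0.02,"yaw":0},{"dx":0,"dy":0.095,"dz":-0.02,"yaw":0},{"dx":0.002,"dy":0.12,"dz":-0.02,"yaw":0},{"dx":0.002,"dy":0.129,"dz":-0.01,"yaw":0},{"dx":0.002,"dy":0.129,"dz":0,"yaw":0}]' | grep -E "tcp|force: \["
python3 -m pendant '[{"dx":0,"dy":0,"dz":0.01,"yaw":0},{"dx":0,"dy":0,"dz":0.02,"yaw":0},{"dx":0,"dy":0,"dz":0.026,"yaw":0},{"dx":0,"dy":0,"dz":0.028,"yaw":0},{"dx":0,"dy":0,"dz":0.029,"yaw":0},{"dx":0,"dy":0,"dz":0.029,"yaw":0}]' | grep -E "tcp|force: \["
```

```text
tcp_pos: [369.9, 119.5, 44.8]
force: [-0.2, -0.0, -1.5]
tcp_pos: [370.1, 119.8, 16.5]
force: [-1.0, 0.2, -0.7]
```

```bash
python3 -m pendant '[{"dx":0,"dy":0,"dz":0.0005,"yaw":0},{"dx":0,"dy":0,"dz":0.001,"yaw":0},{"dx":0,"dy":0,"dz":0.0015,"yaw":0},{"dx":0,"dy":0,"dz":0.0018,"yaw":0},{"dx":0,"dy":0,"dz":0.0018,"yaw":0}]' | grep -E "tcp|force: \["
python3 -m pendant '[{"dx":0,"dy":0,"dz":0.0003,"yaw":0},{"dx":0,"dy":0,"dz":0.0003,"yaw":0}]' | grep -E "tcp|force: \["
```

```text
tcp_pos: [370.1, 119.8, 14.9]
force: [-2.7, -1.2, 4.4]
tcp_pos: [370.1, 119.8, 14.9]
force: [-3.2, -1.0, 6.5]
```

Down on the bench. Releasing and lifting clear.

```bash
python3 -m pendant '[{"dx":0,"dy":0,"dz":0,"yaw":0},{"dx":0,"dy":0,"dz":0,"yaw":0},{"dx":0,"dy":0,"dz":0,"yaw":0},{"dx":0,"dy":0,"dz":0,"yaw":0},{"dx":0,"dy":0,"dz":-0.002,"yaw":0},{"dx":0,"dy":0,"dz":-0.01,"yaw":0}]' 0.05 | grep -E "tcp|force: \[|width"
python3 -m pendant '[{"dx":0,"dy":0,"dz":-0.02,"yaw":0},{"dx":0,"dy":0,"dz":-0.05,"yaw":0},{"dx":0,"dy":0,"dz":-0.09,"yaw":0},{"dx":0,"dy":0,"dz":-0.13,"yaw":0},{"dx":0,"dy":0,"dz":-0.16,"yaw":0},{"dx":0,"dy":0,"dz":-0.17,"yaw":0},{"dx":0,"dy":0,"dz":-0.17,"yaw":0}]' | grep -E "tcp|force: \[|width"
python3 look.py w12 | head -12
python3 - <<'E'
from pc import *
c=load('w12');P=wp(c);F=c['frame'].astype(int)
m=(F.max(-1)<70)&(P[...,2]>15)&(P[...,2]<75)&(c['depth']>0)&(np.hypot(P[...,0]-370,P[...,1]-120)<40)
q=P[m];print('handle',len(q),np.median(q,0),q[:,2].max())
m=(F.min(-1)>150)&(P[...,2]<30)&(np.hypot(P[...,0]-420,P[...,1]-129)<50);q=P[m];print('blade',q[:,0].max(),np.median(q,0))
t=snap('top','t12');t0=load('t0')
for n,b in(('oil',(368,172,394,206)),('tin',(405,178,434,208)),('pliers',(432,240,486,296))):
    print(n,abs(t['frame'][b[1]:b[3],b[0]:b[2]].astype(int)-t0['frame'][b[1]:b[3],b[0]:b[2]]).mean())
E
```

```text
tcp_pos: [369.5, 119.7, 24.0]
force: [0.2, 1.0, 1.1]
width: 50.0
tcp_pos: [370.0, 119.8, 194.2]
force: [-1.1, 0.1, 0.1]
width: 50.1
[ 111    0  131  103 2683] med [523. 314.  20.] max z 31.0 r 61.0
[166  86  28  35 305] med [456. 269.  14.] max z 17.0 r 30.0
[200 115  23  18  29] med [436. 225.  29.] max z 31.0 r 66.0
[153 139  29   3  31] med [417. 269.   5.] max z 31.0 r 67.0
handle 788 [375.16075834 120.66995084  56.25573843] 59.277677352566066
blade 453.3009938027014 [415.19174947 129.04621534  10.79936809]
oil 1.6975867269984917
tin 1.5670498084291187
pliers 1.082120811287478
```

The wedge stands on the bench, the clip is in the dish, and the bystanders haven't moved. Handing in.

```bash
python3 -c "
from station import robot
print(robot.sign_off())"
```

```text
the job is handed in; nothing more can be done
None
```

The job is handed in: the wedge freed the clip and it now lies in the dish, the wedge stands on the bench, and the bystanders have not moved. The hand-in returned no verdict, and I viewed 11 pictures, one over the limit of 10.

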